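# Set a reference block under the dead-weight indenter

### The arm

A 6-joint arm with a two-finger parallel gripper is mounted at the origin on a cart in front of the work surface, level with it; the furniture and walls round the work are solid. World frame = base frame: x ahead of the robot, y to its left, z up, the work surface at z = 0. Lengths are in mm, angles in rad, forces in N, time in s.
With the tool pointing down it reaches from about 275 to 1000 mm from the base axis. Payload 8.4 kg.
Tool frame: the origin (TCP) lies midway between the tips of the shut fingers; the grasp point (between the pads) lies 19 mm behind it; z points along the fingers, y is the line along which they close (so a half turn about z gives the same grasp; the last joint's range is limited). The gripper opens to 85 mm and grips with 20 to 120 N. Pads are 22 mm wide; open, the fingers measure 114 mm over their backs; the gripper's body (76 mm by 85 mm) begins 54 mm behind the grasp point. The pads swing forward as they close: fully open they stand 13 mm farther back than shut.
Start: joints at [-1.102, 0.353, 1.633, -0, 1.155, -0.002], TCP at [283.499, -557.007, 231.281] pointing down, gripper open.
Joint ranges: [-2.63, 2.63], [-0.92, 2.1], [0.06, 2.66], [-1.3, 4.44], [0, 2.69], [-3.02, 3.02]. Speed limits (rad/s): [2.22, 2.22, 2.79, 3.14, 3.14, 3.14].

### API

Orientations are given as [roll, pitch, yaw] about the fixed x, y, z axes, in that order (R = Rz(yaw) Ry(pitch) Rx(roll)).
In Python, from rig import monitor, imaging, r gives the robot as it stands.
- The arm moves only by the tool drive_tool, never from a script. Its argument "plan" is a list of rows, each an object of numbers: "x", "y", "z": the shift along the tool's x, y, z in units of 50 mm (1.0 is 50 mm); "ax", "ay", "az": the turn, a rotation vector about the tool's x, y, z in units of 6 degrees (1.0 is 6 degrees); "hand": the finger opening in mm, from 0 to 85.4. In form: [{"x": .., "y": .., "z": .., "ax": .., "ay": .., "az": .., "hand": ..}, ...]. A call has 1 to 8 rows; each row is the pose to reach, as a shift and turn from the pose commanded when the call began, along the tool's axes at that moment; what a row does not reach only later rows make up. A row lasts 1/10 s, in which the tool goes at most 50 mm and 8.59 degrees, less where a joint would pass 70% of its speed; a pose out of reach is approached as far as the arm can. A call with a gripper value outside its range is refused whole. The fingers move at their own pace and stop on an object; "grip_force" is the grip in N (left out, the last holds). Time passes only in rows, so rows that repeat a pose let the fingers close. It gives the time, the measured TCP pose, the force, the opening and the grip force at its end, in the units of the state.
- monitor.sense(): the state, without advancing time (a new reading comes with each control period).
- imaging.grab_frame(name): name is "scene" or "top"; returns the picture (384x512x3 uint8, red, green, blue); there is no depth.
- imaging.camera_info(name): a dict with "mtx" (3x3 intrinsics, pixels), "R" (3x3) and "t" (3): a world point X has camera coordinates R X + t. Camera axes: x right, y down, z forward; pixel columns grow to the right and rows downward; lengths in mm; the calibration is good to about 2 mm. A picture is of the moment at which its call begins. camera_info takes no time and is no camera call.
- r.sign_off(): hands the job in; it is judged then, once.
The state is a dict: "clock": time; "qpos": joint angles; "qvel": joint speeds; "joint_efforts": joint torques, N m; "eef_pos": TCP position; "tcp_rot": TCP orientation; "contact_force": force on the tool from outside, world axes, zero at the start; "wrist_torque": the same for the moment, N m; "opening": opening from 0.0 (shut) to 1.0 (fully open); "grasp_force": force on a finger pad.
Only numpy, scipy, OpenCV 4.12 (cv2) and the standard library are available. Lean on these libraries where they do the work, as an engineer would, in place of code of your own. Each camera call takes 0.05 s, during which the arm holds its last target. There are 200 camera calls.

### The job

Set up a dwell test on the ratchet indenter stand. Raise the ram by its knob, notch by notch, until its pawl holds it on the third notch or higher, and let go; push the reference block along the channel until it is fully home against both dowel pins under the ball. Then squeeze the release lever and finger plate together, carry the ram down gently until the ball lies on the block under the ram's own weight, and let go: never press or drop the ball on the block, never drag the block's polished face against the ball, and leave the things around in place.

Things in the scene. Friction and masses are not known exactly. Their poses are not given: they have to be found in the camera images.
- stand: Fixed ratchet indenter stand, grey and steel: base 196 x 112 mm, with a toothed column (18 x 20 mm, top at z 184 mm) at its far end, x +60 mm, teeth facing -y. Origin on the bench straight under the seat; x towards the column, y left, z up; all directions and offsets here are in this frame. Its steel anvil plate, top at z 22 mm, runs from x -108 to +38 mm; the front part is the loading apron.
- seat (a point): Point on the anvil's top, under the ball, where the block's middle belongs. The channel leading to it along +x is 53.6 mm wide between two guide strips (6 mm high, 7 mm wide, from x -102 to +14 mm). Behind it stand two fixed dowel pins (8 mm thick, 10 mm high, at x +25.4, y +-14 mm): both touch the rim of the block when it is fully home.
- block_mid (a point): Middle, half-way up, of the round steel reference block (diameter 50, 14 mm high, 0.2 to 0.27 kg). It starts in the channel on the apron and slides with 1 to 2 N. The ram overhangs the seat (arm 32, weight 48 mm across), so push low on the block's front rim with closed fingertips, the tool leaning 16 to 30 degrees so that the hand stays on the apron side.
- ram: The ram: grey carriage sliding up and down the column, with arm, brass weight and knob; 0.5 to 0.7 kg. Origin in the arm's underside, straight above the seat, 69 mm above the anvil with the ram lowest, 115 mm at its highest. It clicks upward past its sprung pawl (8 to 16 N, 9 mm a notch) and cannot sink on its own; let go, it sinks onto the nearest notch below. It starts lower than the third notch.
- ball_zone (a point): Middle of where the ball's lowest point may be with the ram lowest: 4.3 mm above the anvil, and it rises with the ram. The 10 mm ball is the end of a thin spindle clamped by hand in the knurled nut under the arm; how far it sticks out differs by up to 3.2 mm either way from one setting to the next, so where it meets the block must be felt.
- notch3 (a point): Where the ram's origin is when it hangs on its third notch, 23.6 mm above its lowest place (first notch 5.6, second 14.6, fourth 32.6, fifth 41.6 mm). The pawl falls in 2 to 4 mm above each notch.
- knob_mid (a point): Middle of the upright black cylindrical knob on top of the ram's brass weight, straight above the ball: diameter 24, 20 mm high. The weight (48 mm across) begins 26 mm under this point. With the ram lowest it is 157 mm above the bench. Lift the ram by it.
- pawl (a joint): Angle of the release lever, rad: 0 = lever leaning out, pawl nose home in the teeth; 0.125 = nose clear of the teeth; 0.18 = stop. A spring pushes it back (8 N at the lever's middle at rest, 12 N at the stop). Between two notches the nose rides on a tooth and the lever reads up to 0.11 by itself.
- lever_mid (a point): Outer (-y) face of the upright steel release lever, at the height to squeeze it; face 20 mm wide, its top 20 mm above this point. It rides on the ram, hinged on an axis along x 28 mm below this point. Squeezed, its face moves 5 mm in +y, towards the column, and takes the pawl's nose out of the teeth, clear after 3.5 mm.
- plate_mid (a point): Outer (+y) face of the ram's fixed upright finger plate, level with the lever across the column, 24.5 mm from the column's middle; 22 mm wide, bare from 30 mm below to 19 mm above this point. Over both faces: 52 mm at rest, 47 mm with the lever at its stop. Squeezed from above, fingers across y, the column between them, with 15 to 25 N, they also carry the ram; it may settle a millimetre or two.
- spare_block: Bystander: another round steel block, diameter 60, 10 mm high, on the bench beside the stand on its -y side. Origin at its underside.
- loupe: Bystander: black stand loupe, diameter 40, 34 mm high, on the bench on the stand's +y side. Origin at its underside.
- oil_bottle: Bystander: small oiler bottle, diameter 39, 135 mm high, behind the stand on the right. Origin at its underside.
- calliper: Bystander: vernier calliper lying on the bench right of the stand, by the computer. Origin at its underside.
Not all that is in view belongs to the job. What is shaped like the part that bears block_mid but blue or pink is not meant.

How it is judged (in metres and radians):
On the way, in this order (a step that is already met when the one before it is completed fails the run):
1. the ram hangs on its pawl on the third notch or higher, and the fingers have let go of it (z of ram in the frame of seat above 0.0895 m and value of joint pawl below 0.05 rad and contact force between the fingers and anything else below 0.3 N and contact force between ram and block below 0.1 N), for 0.2 s.
2. the block is home under the ball (middle within 3 mm of the seat) with the ram still up on its pawl (horizontal distance between block_mid and seat below 0.003 m and z of ram in the frame of seat above 0.0895 m and contact force between ram and block below 0.1 N), for 0.2 s.
At the end, for the whole second after the job is handed in: The block lies flat and fully home, its middle within 3 mm of the seat, and the ball rests on it at rest with the ram's weight (2 to 16 N), hand off (horizontal distance between block_mid and seat below 0.003 m and contact force between ram and block between 2 and 16 N and linear speed of ram below 0.005 m/s and angle between block_mid's own z axis and vertical below 0.03 rad); the robot touches nothing.
It fails at once if the ball is pressed or dropped on the block (more than 20 N between ball and block; the ram resting by itself gives 5 to 12 N) (contact force between ram and block above 20 N).
It fails at once if the ball touches the block while the block is not yet home (more than 5 mm from the seat) (contact force between ram and block above 0.3 N and horizontal distance between block_mid and seat above 0.005 m).
It fails at once if a bystander is moved by more than 20 mm (distance of any of spare_block, loupe, oil_bottle, calliper from where it was at the start of the episode above 0.02 m).
It also fails if it takes over 66 s, if anything falls off the work surface, if the arm or the gripper's body presses on something with over 40 N, if the wrist force passes 120 N, or if a joint passes its speed limit or range.

## Working session

There is one attempt and no reset: what is moved stays moved. The work goes in short steps, Python scripts to look and compute and a tool call to move; the robot and the scene stay as the last step left them, time stands still between calls to the robot, and variables do not carry over. Pictures are saved under pics/ and viewed, at most 10 in all, crops included, and the job is handed in when it is done.

Besides the shell and the picture viewer there is one more tool, called after ">>>" as a command line: name --argument value ..., lists and objects as JSON in quotes. drive_tool: Moves the arm, as the interface text tells. Its arguments: {"type":"object","properties":{"plan":{"type":"array","items":{"type":"object","properties":{"x":{"type":"number"},"y":{"type":"number"},"z":{"type":"number"},"ax":{"type":"number"},"ay":{"type":"number"},"az":{"type":"number"},"hand":{"type":"number"}}}},"grip_force":{"type":"number"}},"required":["plan"]}

```bash
mkdir -p pics
python3 - <<'E'
from rig import monitor, imaging, r
import cv2,numpy as np
for n in("scene","top"):
    f=imaging.grab_frame(n); cv2.imwrite(f"pics/{n}0.png",cv2.resize(f[:,:,::-1],(800,600),interpolation=cv2.INTER_CUBIC)); np.save(n+"0.npy",f)
    c=imaging.camera_info(n); print(n,c, -np.array(c["R"]).T@np.array(c["t"]))
s=monitor.sense(); print(s)
E
```

```text
scene {'mtx': array([[458.97209417,   0.        , 256.65967956],
       [  0.        , 458.97209417, 190.87726678],
       [  0.        ,   0.        ,   1.        ]]), 'R': array([[ 0.9485659 ,  0.31635657, -0.01188502],
       [ 0.25238204, -0.77834157, -0.57488059],
       [-0.19111785,  0.54231256, -0.81815099]]), 't': array([-542.53699328, -165.11617187, 1438.89837711])} [ 831.30361946 -737.21431019 1075.86599169]
top {'mtx': array([[386.81616794,   0.        , 255.00034125],
       [  0.        , 386.81616794, 194.19171113],
       [  0.        ,   0.        ,   1.        ]]), 'R': array([[ 0.01736152, -0.99970594, -0.01692972],
       [-0.98513255, -0.01420908, -0.17120735],
       [ 0.17091645,  0.01965044, -0.98508955]]), 't': array([-131.54658161,  611.96295823,  872.0654634 ])} [ 456.0981455  -139.94893501  961.6080881 ]
{'clock': 0.1, 'qpos': array([-1.10238325e+00,  3.53619730e-01,  1.63407375e+00, -2.83787157e-05,
        1.15520401e+00, -2.37801305e-03]), 'qvel': array([ 0.00148194, -0.00225726, -0.00168287, -0.00201548,  0.000596  ,
       -0.00075883]), 'joint_efforts': array([ 1.93117507e-04, -6.06352830e+01, -3.42816424e+01,  5.45546754e-05,
        3.96240895e-03, -4.71213639e-06]), 'eef_pos': array([ 283.30043542, -556.61148285,  230.60526351]), 'tcp_rot': array([-3.14028776e+00,  2.28450891e-05,  4.70802583e-01]), 'contact_force': array([-0.56705121, -0.13062307, -0.49423054]), 'wrist_torque': array([ 0.0213657 ,  0.00863543, -0.00103209]), 'grasp_force': 0.0, 'opening': 1.0036652836957867}
```

View pics/scene0.png

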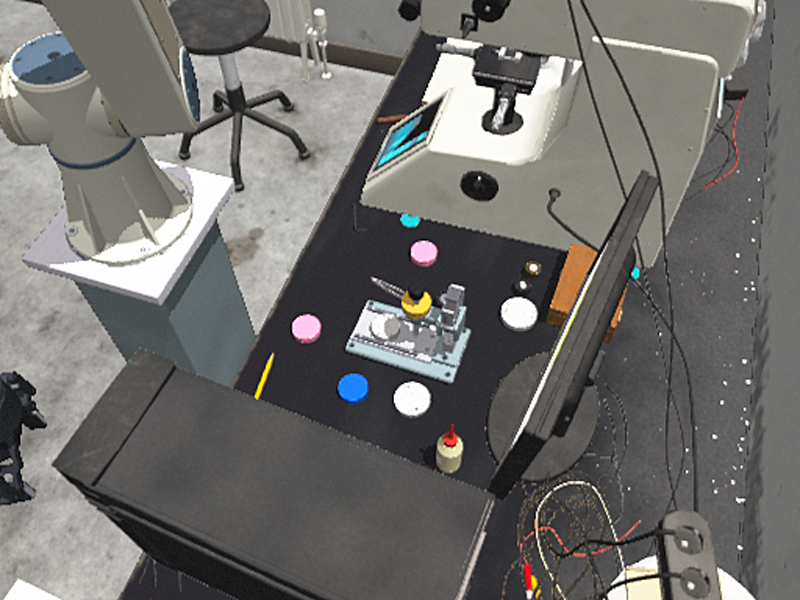

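View pics/top0.png

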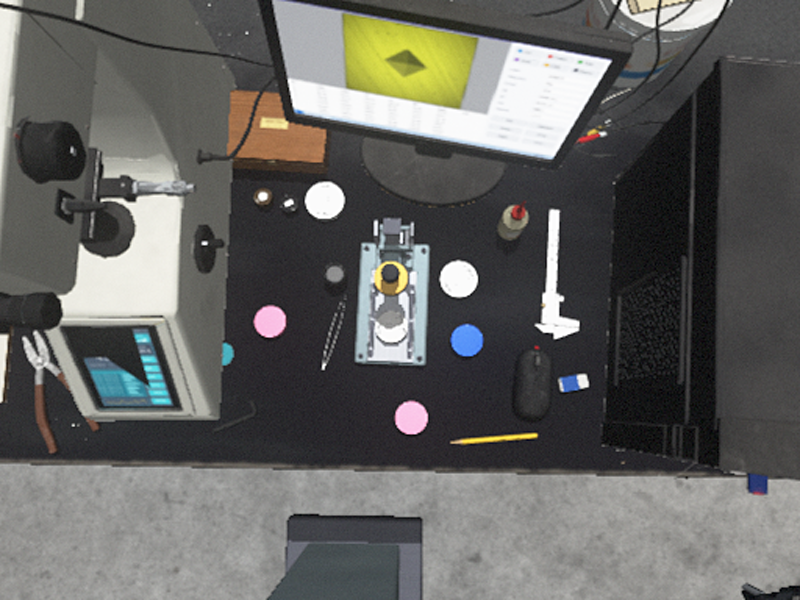

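The scene image shows the stand at about (410,330), with knob and brass at (416,300) and the column at (455,300). In the top view the base corners are about (362,243), (429,245), (425,364) and (355,362), and the knob is at (390,272). Next I'll zoom in.

```bash
cat > h.py <<'E'
import numpy as np,cv2
from rig import monitor, imaging, r
def ray(n,u,v):
    c=imaging.camera_info(n);R=np.array(c["R"]);t=np.array(c["t"]);C=-R.T@t
    return C,R.T@np.linalg.inv(c["mtx"])@np.array([u,v,1.])
def onz(n,u,v,z):
    C,d=ray(n,u,v); return C+d*(z-C[2])/d[2]
def proj(n,X):
    c=imaging.camera_info(n);p=np.array(c["mtx"])@(np.array(c["R"])@np.array(X,float)+c["t"]);return p[:2]/p[2]
def tri(u1,u2):
    A=[];b=[]
    for n,u in(("scene",u1),("top",u2)):
        C,d=ray(n,*u);d/=np.linalg.norm(d);P=np.eye(3)-np.outer(d,d);A.append(P);b.append(P@C)
    return np.linalg.lstsq(np.vstack(A),np.hstack(b),rcond=None)[0]
E
python3 - <<'E'
from h import *
a=np.load("top0.npy"); b=np.load("scene0.npy")
A=cv2.resize(a[130:245,215:315,::-1],None,fx=5,fy=5,interpolation=cv2.INTER_CUBIC)
B=cv2.resize(b[170:250,215:310,::-1],None,fx=7,fy=7,interpolation=cv2.INTER_CUBIC)
cv2.imwrite("pics/tc.png",A);cv2.imwrite("pics/sc.png",B)
for n,f in(("top",a),("scene",b)):
    h=cv2.cvtColor(f,cv2.COLOR_RGB2HSV)
    for nm,m in(("brass",cv2.inRange(h,(15,110,60),(32,255,255))),("base",cv2.inRange(h,(85,25,60),(110,110,255)))):
        x0,y0,x1,y1=(215,130,315,245) if n=="top" else (215,170,310,250)
        mm=np.zeros_like(m);mm[y0:y1,x0:x1]=m[y0:y1,x0:x1]
        cs,_=cv2.findContours(mm,cv2.RETR_EXTERNAL,cv2.CHAIN_APPROX_NONE)
        for c in sorted(cs,key=cv2.contourArea)[-2:]: print(n,nm,cv2.contourArea(c),cv2.minAreaRect(c),cv2.boundingRect(c))
E
```

```text
top brass 329.5 ((250.0, 177.5), (21.0, 20.0), 90.0) (240, 167, 21, 22)
top base 12.0 ((259.0, 145.5), (3.0, 6.0), 90.0) (256, 144, 7, 4)
top base 3405.0 ((251.2406463623047, 188.68704223632812), (45.892669677734375, 88.63926696777344), 2.8624050617218018) (227, 144, 48, 90)
scene brass 193.5 ((266.5, 194.5), (17.0, 19.0), 90.0) (257, 186, 20, 18)
scene base 77.0 ((246.24526977539062, 196.64149475097656), (25.54906463623047, 4.944980144500732), 15.945394515991211) (234, 192, 25, 11)
scene base 1025.5 ((262.8293151855469, 211.09002685546875), (74.05738830566406, 50.357208251953125), 17.19854164123535) (221, 195, 81, 50)
```

View pics/tc.png

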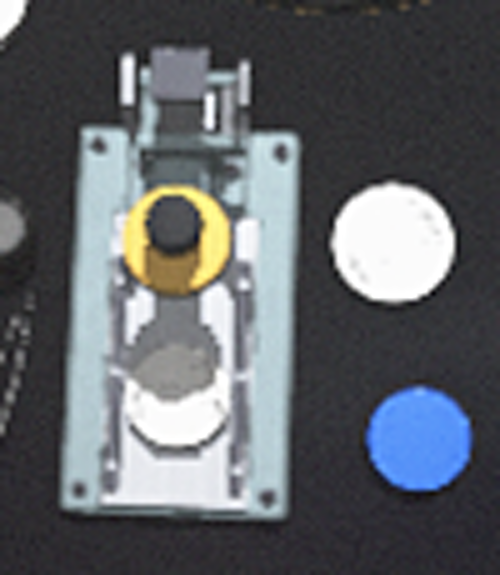

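View pics/sc.png

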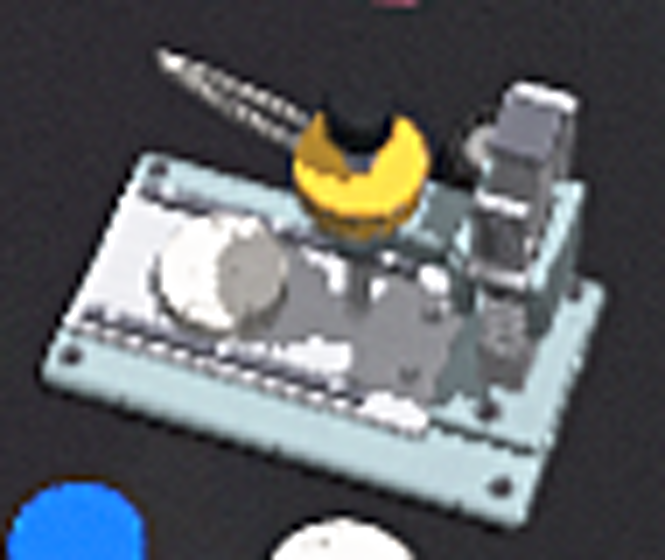

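The top crop shows base-top corners at crop pixels (82,128), (299,135), (288,520) and (62,512). The column top is centred at (180,74), the knob at (174,215) and the white block at (177,395). In the scene crop the base corners are (148,155), (605,290), (520,522) and (45,368), the column top is near (540,115), and the block top is near (222,270).

Run:
```python
from h import *
T=lambda x,y:(215+(x+.5)/5-.5,130+(y+.5)/5-.5)
S=lambda x,y:(215+(x+.5)/7-.5,170+(y+.5)/7-.5)
np.set_printoptions(precision=1,suppress=True)
tc=[(82,128),(299,135),(288,520),(62,512)]; sc=[(148,155),(605,290),(520,522),(45,368)]
# order: top FL,FR,NR,NL ; scene: NL,FL.. 
print("tri corners FR,NR? ")
for a,b in((sc[1],tc[1]),(sc[2],tc[1]),(sc[3],tc[2]),(sc[0],tc[3])): print(a,b,tri(S(*a),T(*b)))
for z in(0,12,16):
    P=np.array([onz("top",*T(*p),z) for p in tc]);Q=np.array([onz("scene",*S(*p),z) for p in sc])
    print(z,"top",P[:,:2].tolist(),"\n scene NL,FL,FR,NR",Q[:,:2].tolist())
    f=(P[0]+P[1]-P[2]-P[3])/2;g=(Q[1]+Q[2]-Q[0]-Q[3])/2
    print(" len",np.linalg.norm(f),np.linalg.norm(g),"wid",np.linalg.norm(P[0]-P[1]),np.linalg.norm(P[2]-P[3]),"yaw",np.degrees([np.arctan2(f[1],f[0]),np.arctan2(g[1],g[0])]),"ctr",P.mean(0),Q.mean(0))
print("col",onz("top",*T(180,73),184))
print("colsc",onz("scene",*S(533,125),184))
print("block top z36", onz("top",*T(177,395),36), onz("scene",*S(222,265),36))
for z in(167,172.6,176): print("knob top",z,onz("top",*T(174,218),z),"brass z",z-36,onz("top",*T(178,239),z-36))
```

```text
tri corners FR,NR? 
(605, 290) (299, 135) [ 709.9 -151.9  131.7]
(520, 522) (299, 135) [ 717.3 -168.6   14.1]
(45, 368) (288, 520) [ 524.3 -163.9   18. ]
(148, 155) (62, 512) [526.5 -53.4  11.7]
0 top [[723.8002518726828, -57.28329134627511], [721.4998002665673, -168.82403576553708], [524.4598162667132, -165.10732840568454], [526.6097423307887, -52.853372592863394]] 
 scene NL,FL,FR,NR [[523.8557634418529, -45.35417132506893], [718.6678632758723, -50.86673970619768], [715.5607569450391, -161.23112735872485], [520.2182310550456, -153.40499165508618]]
 len 197.15732902633854 195.19128630685947 wid 111.5644645180319 112.2745419839591 yaw [-1.2 -2. ] ctr [ 624.1 -111.     0. ] [ 619.6 -102.7    0. ]
12 top [[720.4595714892874, -58.31488387985], [718.1878274404553, -168.46370060050862], [523.6067243893499, -164.79337438997257], [525.7298213188869, -53.94024650946599]] 
 scene NL,FL,FR,NR [[527.2849770248623, -53.07104473728009], [719.924180591061, -58.52212700295877], [716.8517303198655, -167.655531743055], [523.6880169667456, -159.91668723475982]]
 len 194.69698371769613 193.014160666877
[... 251 characters left out ...]
43149197, -54.30253781500018]] 
 scene NL,FL,FR,NR [[528.4280482191988, -55.643335874683885], [720.3429530294572, -61.0739227685458], [717.282054778141, -169.79699987116499], [524.8446122706456, -162.08725242798425]]
 len 193.87686861481524 192.28845212021739 wid 109.70816624602953 110.40642887845502 yaw [-1.2 -2. ] ctr [ 621.3 -111.5   16. ] [ 622.7 -112.2   16. ]
col [ 696.8 -113.4  184. ]
colsc [ 697.1 -111.4  184. ]
block top z36 [ 581.2 -110.    36. ] [ 579.  -108.4   36. ]
knob top 167 [ 638.7 -111.5  167. ] brass z 131 [ 637.5 -112.2  131. ]
knob top 172.6 [ 637.4 -111.7  172.6] brass z 136.6 [ 636.3 -112.4  136.6]
knob top 176 [ 636.6 -111.8  176. ] brass z 140 [ 635.5 -112.5  140. ]
```

>>> drive_tool --plan '[{"x": 3.5, "y": -6.2, "z": -0.6, "az": 4.74}, {"x": 3.5, "y": -6.2, "z": -0.6, "az": 4.74}, {"x": 3.5, "y": -6.2, "z": -0.6, "az": 4.74}, {"x": 3.5, "y": -6.2, "z": -0.6, "az": 4.74}, {"x": 3.5, "y": -6.2, "z": -0.6, "az": 4.74}, {"x": 3.5, "y": -6.2, "z": -0.6, "az": 4.74}, {"x": 3.5, "y": -6.2, "z": -0.6, "az": 4.74}, {"x": 3.5, "y": -6.2, "z": -0.6, "az": 4.74}]'

```text
invalid input
```

```bash
cat >> h.py <<'E'
from scipy.spatial.transform import Rotation as Ro
def delta(target,rpy,frm=None):
    s=monitor.sense();p,q=frm if frm else (s["eef_pos"],s["tcp_rot"])
    R0=Ro.from_euler("xyz",q);R1=Ro.from_euler("xyz",rpy)
    return np.round(R0.inv().apply(np.array(target)-p)/50,3),np.round(np.degrees((R0.inv()*R1).as_rotvec())/6,3)
E
python3 - <<'E'
from h import *
np.set_printoptions(precision=2,suppress=True)
s=monitor.sense();print(s["clock"],s["eef_pos"],s["tcp_rot"],s["qpos"])
print(delta((637,-111.5,255),(np.pi,0,-.026)))
# brass top rim: scene extreme columns/rows for each lift
for L in(0,5.6,14.6):
    a=np.linspace(0,2*np.pi,60)
    P=np.array([proj("scene",(637+24*np.cos(t),-111.5+24*np.sin(t),131+L)) for t in a]);P=(P-[215,170]+.5)*7-.5
    Q=np.array([proj("top",(637+24*np.cos(t),-111.5+24*np.sin(t),131+L)) for t in a]);Q=(Q-[215,130]+.5)*5-.5
    print(L,"scene",P.min(0),P.max(0),"top",Q.min(0),Q.max(0))
E
```

```text
0.1 [ 283.3  -556.61  230.61] [-3.14  0.    0.47] [-1.1   0.35  1.63 -0.    1.16 -0.  ]
(array([10.34, -4.73, -0.48]), array([-0.01,  0.  ,  4.74]))
0 scene [297.14 114.62] [431.23 224.84] top [121.84 186.92] [231.01 293.72]
5.6 scene [296.96 105.55] [431.59 216.  ] top [121.1  183.85] [230.98 291.32]
14.6 scene [296.67  90.84] [432.17 201.65] top [119.89 178.83] [230.94 287.4 ]
```

>>> drive_tool --plan '[{"x": 3.5, "y": -6.2, "z": -0.6, "ax": 0, "ay": 0, "az": 4.74, "hand": 85}, {"x": 3.5, "y": -6.2, "z": -0.6, "ax": 0, "ay": 0, "az": 4.74, "hand": 85}, {"x": 3.5, "y": -6.2, "z": -0.6, "ax": 0, "ay": 0, "az": 4.74, "hand": 85}, {"x": 3.5, "y": -6.2, "z": -0.6, "ax": 0, "ay": 0, "az": 4.74, "hand": 85}, {"x": 3.5, "y": -6.2, "z": -0.6, "ax": 0, "ay": 0, "az": 4.74, "hand": 85}, {"x": 3.5, "y": -6.2, "z": -0.6, "ax": 0, "ay": 0, "az": 4.74, "hand": 85}, {"x": 3.5, "y": -6.2, "z": -0.6, "ax": 0, "ay": 0, "az": 4.74, "hand": 85}, {"x": 3.5, "y": -6.2, "z": -0.6, "ax": 0, "ay": 0, "az": 4.74, "hand": 85}]'

```text
clock: 0.9
eef_pos: [298.0, -197.3, 261.3]
tcp_rot: [-3.14, 0.0, -0.023]
contact_force: [-1.2, -0.6, -0.1]
opening: 0.994
grasp_force: 0.0
```

Run:
```python
from h import *
print(delta((637,-111.5,255),(np.pi,0,-.026)))
```

```text
(array([ 6.74 , -1.869,  0.126]), array([-0.014,  0.002,  0.031]))
```

>>> drive_tool --plan '[{"x": 6.75, "y": -1.87, "z": 0.1, "ax": 0, "ay": 0, "az": 0, "hand": 85}, {"x": 6.75, "y": -1.87, "z": 0.1, "ax": 0, "ay": 0, "az": 0, "hand": 85}, {"x": 6.75, "y": -1.87, "z": 0.1, "ax": 0, "ay": 0, "az": 0, "hand": 85}, {"x": 6.75, "y": -1.87, "z": 0.1, "ax": 0, "ay": 0, "az": 0, "hand": 85}, {"x": 6.75, "y": -1.87, "z": 0.1, "ax": 0, "ay": 0, "az": 0, "hand": 85}, {"x": 6.75, "y": -1.87, "z": 0.1, "ax": 0, "ay": 0, "az": 0, "hand": 85}, {"x": 6.75, "y": -1.87, "z": 0.1, "ax": 0, "ay": 0, "az": 0, "hand": 85}, {"x": 6.75, "y": -1.87, "z": 0.1, "ax": 0, "ay": 0, "az": 0, "hand": 85}]'

```text
clock: 1.7
eef_pos: [643.5, -115.2, 254.4]
tcp_rot: [-3.141, -0.001, -0.024]
contact_force: [-0.2, -0.3, -0.2]
opening: 0.996
grasp_force: 0.0
```

Run:
```python
from h import *
print(delta((637,-111.5,144),(np.pi,0,-.026)))
```

```text
(array([-0.134, -0.07 ,  2.209]), array([-0.005, -0.01 ,  0.024]))
```

>>> drive_tool --plan '[{"x": 0, "y": 0, "z": 1.0, "ax": 0, "ay": 0, "az": 0, "hand": 85}, {"x": 0, "y": 0, "z": 1.0, "ax": 0, "ay": 0, "az": 0, "hand": 85}, {"x": 0, "y": 0, "z": 1.0, "ax": 0, "ay": 0, "az": 0, "hand": 85}]'

```text
clock: 2.0
eef_pos: [637.4, -116.8, 205.7]
tcp_rot: [-3.141, 0.003, -0.026]
contact_force: [-0.1, 1.4, 0.4]
opening: 0.997
grasp_force: 0.0
```

Run:
```python
from h import *
print(monitor.sense()["eef_pos"],delta((637,-111.5,144),(np.pi,0,-.026)))
```

```text
[ 637.44793489 -116.80009287  205.65910519] (array([-0.008, -0.105,  1.233]), array([-0.004,  0.031,  0.002]))
```

>>> drive_tool --plan '[{"x": 0, "y": -0.1, "z": 0.6, "ax": 0, "ay": 0, "az": 0, "hand": 85}, {"x": 0, "y": -0.1, "z": 1.0, "ax": 0, "ay": 0, "az": 0, "hand": 85}, {"x": 0, "y": -0.1, "z": 1.2, "ax": 0, "ay": 0, "az": 0, "hand": 85}, {"x": 0, "y": -0.1, "z": 1.2, "ax": 0, "ay": 0, "az": 0, "hand": 50}, {"x": 0, "y": -0.1, "z": 1.2, "ax": 0, "ay": 0, "az": 0, "hand": 50}]'

```text
clock: 2.5
eef_pos: [639.6, -111.9, 148.1]
tcp_rot: [3.141, -0.002, -0.026]
contact_force: [0.2, 0.3, -0.1]
opening: 0.685
grasp_force: 0.0
```

Run:
```python
from h import *
print(monitor.sense()["eef_pos"],delta((637,-111.5,144),(np.pi,0,-.026)))
f=imaging.grab_frame("top");g=imaging.grab_frame("scene")
A=cv2.resize(f[120:240,200:330,::-1],None,fx=3,fy=4.5*0+3,interpolation=cv2.INTER_CUBIC);B=cv2.resize(g[140:260,200:330,::-1],None,fx=3,fy=3,interpolation=cv2.INTER_CUBIC)
cv2.imwrite("pics/g1.png",np.hstack([A,B]))
```

```text
[ 639.59949533 -111.92204134  148.05180496] (array([-0.052, -0.007,  0.081]), array([ 0.003, -0.019,  0.001]))
```

View pics/g1.png

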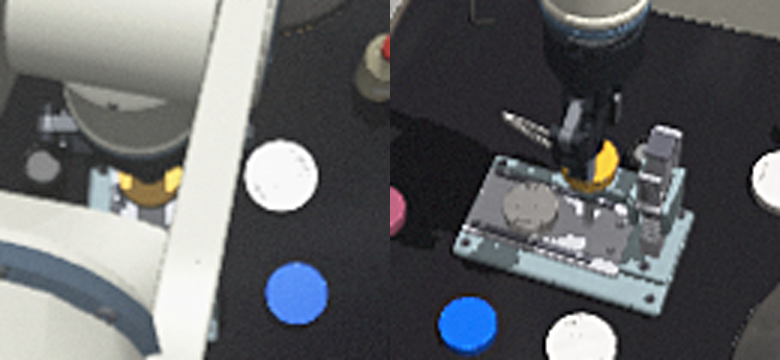

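The view shows the fingers straddling the knob on the brass weight, at about (585,150) in the right half. I'll go a little lower and grip.

>>> drive_tool --plan '[{"x": -0.04, "y": 0, "z": 0.1, "ax": 0, "ay": 0, "az": 0, "hand": 50}, {"x": -0.04, "y": 0, "z": 0.1, "ax": 0, "ay": 0, "az": 0, "hand": 18}, {"x": -0.04, "y": 0, "z": 0.1, "ax": 0, "ay": 0, "az": 0, "hand": 18}, {"x": -0.04, "y": 0, "z": 0.1, "ax": 0, "ay": 0, "az": 0, "hand": 18}, {"x": -0.04, "y": 0, "z": 0.1, "ax": 0, "ay": 0, "az": 0, "hand": 18}, {"x": -0.04, "y": 0, "z": 0.1, "ax": 0, "ay": 0, "az": 0, "hand": 18}]' --grip_force 50

```text
clock: 3.2
eef_pos: [636.6, -111.6, 141.4]
tcp_rot: [3.141, 0.0, -0.026]
contact_force: [-2.1, -1.2, 2.9]
opening: 0.268
grasp_force: 48.8
```

>>> drive_tool --plan '[{"x": 0, "y": 0, "z": -0.08, "ax": 0, "ay": 0, "az": 0, "hand": 18}, {"x": 0, "y": 0, "z": -0.16, "ax": 0, "ay": 0, "az": 0, "hand": 18}, {"x": 0, "y": 0, "z": -0.24, "ax": 0, "ay": 0, "az": 0, "hand": 18}, {"x": 0, "y": 0, "z": -0.32, "ax": 0, "ay": 0, "az": 0, "hand": 18}, {"x": 0, "y": 0, "z": -0.4, "ax": 0, "ay": 0, "az": 0, "hand": 18}, {"x": 0, "y": 0, "z": -0.48, "ax": 0, "ay": 0, "az": 0, "hand": 18}, {"x": 0, "y": 0, "z": -0.56, "ax": 0, "ay": 0, "az": 0, "hand": 18}, {"x": 0, "y": 0, "z": -0.64, "ax": 0, "ay": 0, "az": 0, "hand": 18}]'

```text
clock: 4.0
eef_pos: [636.5, -111.6, 172.8]
tcp_rot: [3.141, 0.0, -0.025]
contact_force: [5.3, -4.4, -20.5]
opening: 0.266
grasp_force: 50.4
```

Run:
```python
from h import *
s=monitor.sense();print(s["eef_pos"],s["contact_force"])
f=imaging.grab_frame("scene");np.save("scene1.npy",f)
print(monitor.sense()["eef_pos"])
cv2.imwrite("pics/l1.png",cv2.resize(f[150:250,215:310,::-1],None,fx=6,fy=6,interpolation=cv2.INTER_CUBIC))
```

```text
[ 636.53822532 -111.58539854  172.82443654] [  5.28627821  -4.39998519 -20.48360027]
[ 636.54906487 -111.59382831  173.24499372]
```

View pics/l1.png

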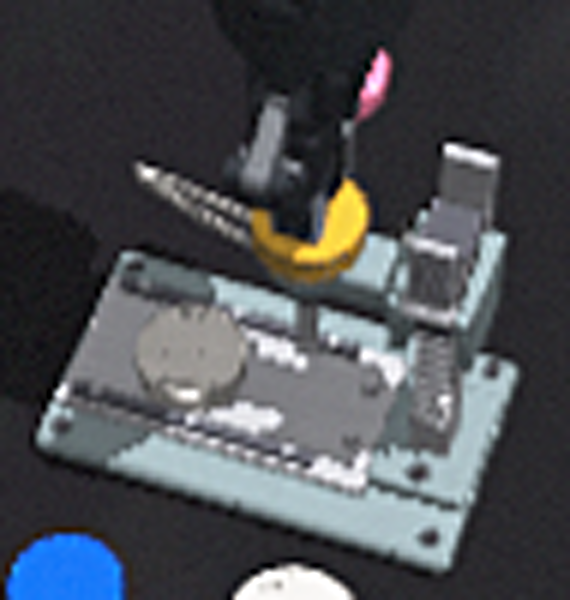

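Run:
```python
from h import *
np.set_printoptions(precision=1,suppress=True)
for n in("scene0.npy","scene1.npy"):
    h=cv2.cvtColor(np.load(n),cv2.COLOR_RGB2HSV);m=cv2.inRange(h,(15,110,60),(32,255,255))[170:250,215:310]
    m=m[:, :];ys,xs=np.nonzero(m);print(n,xs.min()+215,xs.max()+215,ys.max()+170,len(xs))
S=lambda x,y:(215+(x+.5)/6-.5,150+(y+.5)/6-.5)
def zat(px,x,y):  # z minimizing reprojection error
    zs=np.arange(100,230,.5);e=[np.linalg.norm(proj("scene",(x,y,z))-px) for z in zs];i=np.argmin(e);return zs[i],e[i]
print("plate top",zat(S(470,150),697,-88-0.5), "lever top",zat(S(432,240),697,-139))
print("coltop px",(proj("scene",(697,-112,184))-[215,150]+.5)*6)
for z in(185,195,205,215): print(z,(proj("scene",(697,-88,z))-[215,150]+.5)*6,(proj("scene",(697,-139,z))-[215,150]+.5)*6)
```

```text
scene0.npy 257 276 203 226
scene1.npy 257 276 196 177
plate top (np.float64(205.5), np.float64(0.8903741032742902)) lever top (np.float64(211.5), np.float64(1.3967463767183053))
coltop px [456.8 228.6]
185 [473.4 180.9] [437.9 280.5]
195 [474.7 166. ] [439. 266.]
205 [476.1 150.9] [440.1 251.2]
215 [477.5 135.5] [441.2 236.2]
```

>>> drive_tool --plan '[{"x": 0, "y": 0, "z": 0, "ax": 0, "ay": 0, "az": 0, "hand": 18}, {"x": 0, "y": 0, "z": 0, "ax": 0, "ay": 0, "az": 0, "hand": 18}]'

```text
clock: 4.25
eef_pos: [636.5, -111.6, 173.2]
tcp_rot: [3.141, 0.0, -0.026]
contact_force: [0.5, -4.0, -7.2]
opening: 0.264
grasp_force: 51.1
```

>>> drive_tool --plan '[{"x": 0, "y": 0, "z": -0.04, "ax": 0, "ay": 0, "az": 0, "hand": 18}, {"x": 0, "y": 0, "z": -0.04, "ax": 0, "ay": 0, "az": 0, "hand": 18}]'

```text
clock: 4.45
eef_pos: [636.5, -111.6, 174.8]
tcp_rot: [3.141, 0.001, -0.026]
contact_force: [2.5, -4.1, -12.4]
opening: 0.264
grasp_force: 50.7
```

>>> drive_tool --plan '[{"x": 0, "y": 0, "z": -0.04, "ax": 0, "ay": 0, "az": 0, "hand": 18}, {"x": 0, "y": 0, "z": -0.04, "ax": 0, "ay": 0, "az": 0, "hand": 18}]'

```text
clock: 4.65
eef_pos: [636.6, -111.6, 177.6]
tcp_rot: [3.141, 0.0, -0.026]
contact_force: [-1.9, -4.1, -3.2]
opening: 0.259
grasp_force: 51.7
```

>>> drive_tool --plan '[{"x": 0, "y": 0, "z": 0.02, "ax": 0, "ay": 0, "az": 0, "hand": 18}, {"x": 0, "y": 0, "z": 0.04, "ax": 0, "ay": 0, "az": 0, "hand": 18}, {"x": 0, "y": 0, "z": 0.06, "ax": 0, "ay": 0, "az": 0, "hand": 18}, {"x": 0, "y": 0, "z": 0.08, "ax": 0, "ay": 0, "az": 0, "hand": 18}, {"x": 0, "y": 0, "z": 0.08, "ax": 0, "ay": 0, "az": 0, "hand": 18}]'

```text
clock: 5.15
eef_pos: [636.7, -111.6, 176.8]
tcp_rot: [3.141, -0.001, -0.026]
contact_force: [-12.4, -2.1, 20.8]
opening: 0.259
grasp_force: 54.1
```

>>> drive_tool --plan '[{"x": 0, "y": 0, "z": -0.06, "ax": 0, "ay": 0, "az": 0, "hand": 18}, {"x": 0, "y": 0, "z": -0.06, "ax": 0, "ay": 0, "az": 0, "hand": 50}, {"x": 0, "y": 0, "z": -0.06, "ax": 0, "ay": 0, "az": 0, "hand": 60}, {"x": 0, "y": 0, "z": -0.06, "ax": 0, "ay": 0, "az": 0, "hand": 60}, {"x": 0, "y": 0, "z": -0.06, "ax": 0, "ay": 0, "az": 0, "hand": 60}, {"x": 0, "y": 0, "z": -0.06, "ax": 0, "ay": 0, "az": 0, "hand": 60}]'

```text
clock: 5.75
eef_pos: [636.9, -111.3, 176.2]
tcp_rot: [-3.141, -0.0, -0.025]
contact_force: [-0.0, -0.3, -0.5]
opening: 0.702
grasp_force: 0.0
```

>>> drive_tool --plan '[{"x": 0, "y": 0, "z": -0.5, "ax": 0, "ay": 0, "az": 0, "hand": 60}, {"x": 0, "y": 0, "z": -1.3, "ax": 0, "ay": 0, "az": 0, "hand": 60}, {"x": 0, "y": 0, "z": -1.3, "ax": 0, "ay": 0, "az": 0, "hand": 60}, {"x": -1, "y": 0, "z": -1.3, "ax": 0, "ay": 0, "az": 0, "hand": 60}, {"x": -2.5, "y": 0, "z": -1.3, "ax": 0, "ay": 0, "az": 0, "hand": 0}, {"x": -2.5, "y": 0, "z": -1.3, "ax": 0, "ay": 0, "az": 0, "hand": 0}, {"x": -2.5, "y": 0, "z": -1.3, "ax": 0, "ay": 0, "az": 0, "hand": 0}]'

```text
clock: 6.45
eef_pos: [508.5, -108.0, 241.0]
tcp_rot: [-3.141, 0.002, -0.026]
contact_force: [0.2, 0.7, -0.2]
opening: 0.198
grasp_force: 0.0
```

Run:
```python
from h import *
np.set_printoptions(precision=2,suppress=True)
b=27;a=np.radians(b)
# tool z leaning forward: fingers point down and +x
d=np.array([np.sin(a)*np.cos(.026),-np.sin(a)*np.sin(.026),-np.cos(a)])
for p in(b,-b):
    print(p,Ro.from_euler("xyz",(np.pi,np.radians(p),-.026)).apply([0,0,1]))
for p in (-a,a):
    print(delta((535,-108.5,90),(np.pi,p,-.026)))
s=monitor.sense();print(s["eef_pos"],s["tcp_rot"],s["opening"])
f=imaging.grab_frame("scene");np.save("scene2.npy",f);g=imaging.grab_frame("top");np.save("top2.npy",g)
A=cv2.resize(g[120:240,200:330,::-1],None,fx=3,fy=3,interpolation=cv2.INTER_CUBIC);B=cv2.resize(f[150:250,200:310,::-1],None,fx=3.6,fy=3.6,interpolation=cv2.INTER_CUBIC)
cv2.imwrite("pics/r1.png",np.hstack([A,B]))
```

```text
27 [-0.45  0.01 -0.89]
-27 [ 0.45 -0.01 -0.89]
(array([ 0.54, -0.  ,  3.02]), array([-0.  ,  4.52, -0.  ]))
(array([ 0.54, -0.  ,  3.02]), array([-0.  , -4.48,  0.  ]))
[ 508.49 -107.98  240.96] [-3.14  0.   -0.03] 0.19793630337844859
```

View pics/r1.png

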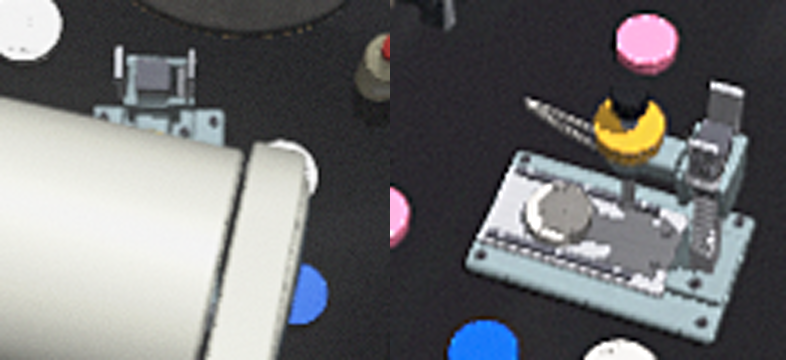

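The ram hangs high: in the right half the brass weight is at (628,135), and the block at (558,210) has not moved. Now I'll lean the tool and come down behind the block.

>>> drive_tool --plan '[{"x": 0.3, "y": 0, "z": 0.8, "ax": 0, "ay": 1.2, "az": 0, "hand": 0}, {"x": 0.3, "y": 0, "z": 1.6, "ax": 0, "ay": 2.4, "az": 0, "hand": 0}, {"x": 0.3, "y": 0, "z": 2.4, "ax": 0, "ay": 3.67, "az": 0, "hand": 0}, {"x": 0.3, "y": 0, "z": 3.0, "ax": 0, "ay": 3.67, "az": 0, "hand": 0}, {"x": 0.3, "y": 0, "z": 3.4, "ax": 0, "ay": 3.67, "az": 0, "hand": 0}, {"x": 0.3, "y": 0, "z": 3.4, "ax": 0, "ay": 3.67, "az": 0, "hand": 0}, {"x": 0.3, "y": 0, "z": 3.4, "ax": 0, "ay": 3.67, "az": 0, "hand": 0}]'

```text
clock: 7.25
eef_pos: [528.2, -108.8, 71.4]
tcp_rot: [-3.141, -0.384, -0.026]
contact_force: [0.1, -0.4, 0.9]
opening: 0.004
grasp_force: 0.0
```

Run:
```python
from h import *
s=monitor.sense();print(s["eef_pos"],s["tcp_rot"],s["opening"])
t=-np.radians(22)
for x,y,z in((528,-108.6,40),(528,-108.6,27.5)): print(delta((x,y,z),(np.pi,t,-.026)))
np.set_printoptions(precision=1,suppress=True)
T=lambda x,y:(200+(x+.5)/3-.5,120+(y+.5)/3-.5)
for z in(190,200,210): print(z,onz("top",*T(119,62),z),onz("top",*T(191,62),z),onz("top",*T(153,77),184))
```

```text
[ 528.21302322 -108.84312659   71.40190999] [-3.14139927 -0.3844052  -0.02560327] 0.004374788071170994
(array([-0.24 , -0.005,  0.581]), array([-0.003, -0.004,  0.004]))
(array([-0.333, -0.005,  0.812]), array([-0.003, -0.004,  0.004]))
190 [703. -90. 190.] [ 703.6 -139.9  190. ] [ 694.4 -113.6  184. ]
200 [699.8 -90.7 200. ] [ 700.4 -139.9  200. ] [ 694.4 -113.6  184. ]
210 [696.6 -91.3 210. ] [ 697.2 -139.9  210. ] [ 694.4 -113.6  184. ]
```

>>> drive_tool --plan '[{"x": -0.12, "y": 0, "z": 0.3, "ax": 0, "ay": 0, "az": 0, "hand": 0}, {"x": -0.24, "y": 0, "z": 0.58, "ax": 0, "ay": 0, "az": 0, "hand": 0}, {"x": -0.3, "y": 0, "z": 0.73, "ax": 0, "ay": 0, "az": 0, "hand": 0}, {"x": -0.33, "y": 0, "z": 0.81, "ax": 0, "ay": 0, "az": 0, "hand": 0}, {"x": -0.33, "y": 0, "z": 0.81, "ax": 0, "ay": 0, "az": 0, "hand": 0}]'

```text
clock: 7.75
eef_pos: [528.8, -108.8, 28.8]
tcp_rot: [-3.142, -0.387, -0.025]
contact_force: [0.1, 0.0, -0.7]
opening: -0.003
grasp_force: 0.0
```

>>> drive_tool --plan '[{"x": 0.07, "y": 0, "z": 0.03, "ax": 0, "ay": 0, "az": 0, "hand": 0}, {"x": 0.15, "y": 0, "z": 0.06, "ax": 0, "ay": 0, "az": 0, "hand": 0}, {"x": 0.22, "y": 0, "z": 0.09, "ax": 0, "ay": 0, "az": 0, "hand": 0}, {"x": 0.3, "y": 0, "z": 0.12, "ax": 0, "ay": 0, "az": 0, "hand": 0}, {"x": 0.37, "y": 0, "z": 0.15, "ax": 0, "ay": 0, "az": 0, "hand": 0}, {"x": 0.44, "y": 0, "z": 0.18, "ax": 0, "ay": 0, "az": 0, "hand": 0}]'

```text
clock: 8.35
eef_pos: [550.3, -109.1, 27.3]
tcp_rot: [-3.141, -0.384, -0.026]
contact_force: [-2.6, -0.0, 2.7]
opening: -0.003
grasp_force: 1.5
```

>>> drive_tool --plan '[{"x": 0.11, "y": 0, "z": 0.04, "ax": 0, "ay": 0, "az": 0, "hand": 0}, {"x": 0.22, "y": 0, "z": 0.085, "ax": 0, "ay": 0, "az": 0, "hand": 0}, {"x": 0.33, "y": 0, "z": 0.13, "ax": 0, "ay": 0, "az": 0, "hand": 0}, {"x": 0.44, "y": 0, "z": 0.175, "ax": 0, "ay": 0, "az": 0, "hand": 0}, {"x": 0.55, "y": 0, "z": 0.22, "ax": 0, "ay": 0, "az": 0, "hand": 0}, {"x": 0.65, "y": 0, "z": 0.26, "ax": 0, "ay": 0, "az": 0, "hand": 0}, {"x": 0.75, "y": 0, "z": 0.3, "ax": 0, "ay": 0, "az": 0, "hand": 0}]'

```text
clock: 9.05
eef_pos: [591.3, -110.3, 27.6]
tcp_rot: [-3.142, -0.384, -0.026]
contact_force: [0.1, -0.5, -1.1]
opening: -0.0
grasp_force: 0.5
```

>>> drive_tool --plan '[{"x": 0.03, "y": 0, "z": 0.012, "ax": 0, "ay": 0, "az": 0, "hand": 0}, {"x": 0.06, "y": 0, "z": 0.024, "ax": 0, "ay": 0, "az": 0, "hand": 0}, {"x": 0.06, "y": 0, "z": 0.024, "ax": 0, "ay": 0, "az": 0, "hand": 0}]'

```text
clock: 9.35
eef_pos: [594.1, -110.4, 27.7]
tcp_rot: [-3.142, -0.384, -0.026]
contact_force: [-1.1, -0.3, -0.2]
opening: 0.001
grasp_force: 0.4
```

>>> drive_tool --plan '[{"x": 0.03, "y": 0, "z": 0.012, "ax": 0, "ay": 0, "az": 0, "hand": 0}, {"x": 0.06, "y": 0, "z": 0.024, "ax": 0, "ay": 0, "az": 0, "hand": 0}, {"x": 0.09, "y": 0, "z": 0.036, "ax": 0, "ay": 0, "az": 0, "hand": 0}]'

```text
clock: 9.65
eef_pos: [598.9, -110.5, 27.7]
tcp_rot: [-3.142, -0.384, -0.026]
contact_force: [-1.6, 0.0, 0.2]
opening: -0.002
grasp_force: 0.9
```

>>> drive_tool --plan '[{"x": 0.02, "y": 0, "z": 0.008, "ax": 0, "ay": 0, "az": 0, "hand": 0}, {"x": 0.04, "y": 0, "z": 0.016, "ax": 0, "ay": 0, "az": 0, "hand": 0}]'

```text
clock: 9.85
eef_pos: [601.1, -110.5, 27.6]
tcp_rot: [-3.142, -0.384, -0.026]
contact_force: [-2.3, 0.2, 0.8]
opening: -0.002
grasp_force: 1.0
```

>>> drive_tool --plan '[{"x": 0.02, "y": 0, "z": 0.008, "ax": 0, "ay": 0, "az": 0, "hand": 0}, {"x": 0.04, "y": 0, "z": 0.016, "ax": 0, "ay": 0, "az": 0, "hand": 0}]'

```text
clock: 10.05
eef_pos: [602.7, -110.4, 27.4]
tcp_rot: [-3.141, -0.383, -0.026]
contact_force: [-7.7, -1.3, 4.9]
opening: 0.004
grasp_force: 4.0
```

>>> drive_tool --plan '[{"x": 0.02, "y": 0, "z": 0.008, "ax": 0, "ay": 0, "az": 0, "hand": 0}, {"x": 0.02, "y": 0, "z": 0.008, "ax": 0, "ay": 0, "az": 0, "hand": 0}, {"x": 0.02, "y": 0, "z": 0.008, "ax": 0, "ay": 0, "az": 0, "hand": 0}]'

```text
clock: 10.35
eef_pos: [602.8, -110.3, 27.2]
tcp_rot: [-3.141, -0.382, -0.026]
contact_force: [-7.8, 0.4, 5.3]
opening: 0.001
grasp_force: 4.3
```

>>> drive_tool --plan '[{"x": 0.02, "y": 0, "z": 0.008, "ax": 0, "ay": 0, "az": 0, "hand": 0}, {"x": 0.02, "y": 0, "z": 0.008, "ax": 0, "ay": 0, "az": 0, "hand": 0}]'

```text
clock: 10.55
eef_pos: [603.0, -110.1, 26.8]
tcp_rot: [-3.14, -0.38, -0.026]
contact_force: [-11.6, -0.7, 6.6]
opening: 0.003
grasp_force: 5.7
```

>>> drive_tool --plan '[{"x": -0.3, "y": 0, "z": -0.14, "ax": 0, "ay": 0, "az": 0, "hand": 0}, {"x": -0.8, "y": 0, "z": -0.35, "ax": 0, "ay": 0, "az": 0, "hand": 0}, {"x": -1.4, "y": 0, "z": -0.8, "ax": 0, "ay": 0, "az": 0, "hand": 0}, {"x": -1.4, "y": 0, "z": -1.7, "ax": 0, "ay": -1.2, "az": 0, "hand": 40}, {"x": -1.2, "y": 0, "z": -2.6, "ax": 0, "ay": -2.4, "az": 0, "hand": 80}, {"x": -0.6, "y": 0, "z": -3.6, "ax": 0, "ay": -3.6, "az": 0, "hand": 80}, {"x": -0.3, "y": 0, "z": -4.4, "ax": 0, "ay": -3.64, "az": 0, "hand": 80}, {"x": -0.3, "y": 0, "z": -4.4, "ax": 0, "ay": -3.64, "az": 0, "hand": 80}]'

```text
clock: 11.35
eef_pos: [511.1, -107.7, 219.6]
tcp_rot: [3.14, -0.002, -0.026]
contact_force: [1.4, -0.3, -1.0]
opening: 0.845
grasp_force: 0.0
```

Run:
```python
from h import *
s=monitor.sense();print(s["eef_pos"],s["tcp_rot"],s["opening"])
print(delta((697,-113.3,270),(np.pi,0,-.026)))
f=imaging.grab_frame("scene");np.save("scene3.npy",f)
B=cv2.resize(f[150:250,200:310,::-1],None,fx=6,fy=6,interpolation=cv2.INTER_CUBIC)
cv2.imwrite("pics/h1.png",B)
```

```text
[ 511.13466908 -107.69250126  219.63266066] [ 3.13981689e+00 -1.50444932e-03 -2.55666897e-02] 0.8445779883748538
(array([ 3.72 ,  0.019, -1.002]), array([ 0.017, -0.014,  0.004]))
```

View pics/h1.png

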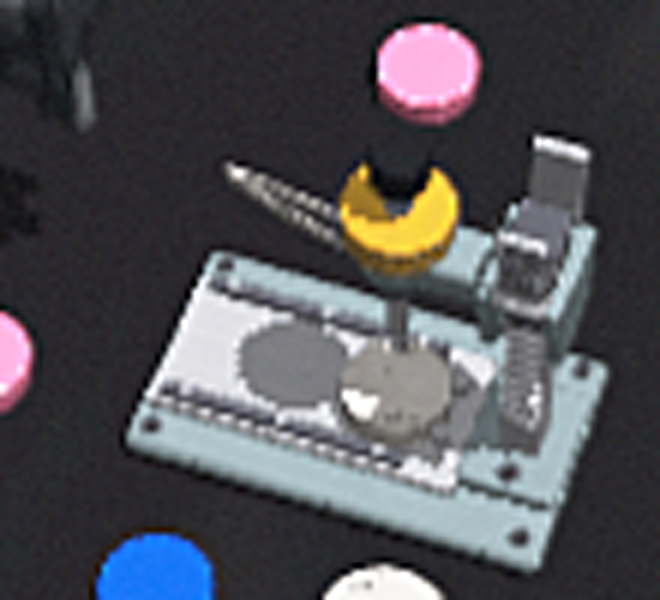

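The block sits under the ball at (395,390) and the ram is still up. Next I'll move over the column.

>>> drive_tool --plan '[{"x": 0, "y": 0, "z": -0.8, "ax": 0, "ay": 0, "az": 0, "hand": 80}, {"x": 0.6, "y": 0, "z": -1.2, "ax": 0, "ay": 0, "az": 0, "hand": 80}, {"x": 1.5, "y": 0, "z": -1.2, "ax": 0, "ay": 0, "az": 0, "hand": 80}, {"x": 2.4, "y": 0, "z": -1.2, "ax": 0, "ay": 0, "az": 0, "hand": 80}, {"x": 3.2, "y": 0.01, "z": -1.2, "ax": 0, "ay": 0, "az": 0, "hand": 80}, {"x": 3.6, "y": 0.01, "z": -1.2, "ax": 0, "ay": 0, "az": 0, "hand": 80}, {"x": 3.7, "y": 0.01, "z": -1.2, "ax": 0, "ay": 0, "az": 0, "hand": 80}, {"x": 3.7, "y": 0.01, "z": -1.2, "ax": 0, "ay": 0, "az": 0, "hand": 80}]'

```text
clock: 12.2
eef_pos: [694.2, -112.6, 277.4]
tcp_rot: [-3.142, -0.003, -0.025]
contact_force: [0.1, -0.2, 0.0]
opening: 0.934
grasp_force: 0.0
```

Run:
```python
from h import *
s=monitor.sense();print(s["eef_pos"],s["tcp_rot"],s["opening"])
print(delta((697,-112.8,168),(np.pi,0,-.026)))
```

```text
[ 694.24923689 -112.60886612  277.36540537] [-3.14151738e+00 -2.59384785e-03 -2.54291601e-02] 0.9342174794047036
(array([0.049, 0.003, 2.187]), array([-0.001, -0.025,  0.005]))
```

>>> drive_tool --plan '[{"x": 0.05, "y": 0, "z": 0.5, "ax": 0, "ay": 0, "az": 0, "hand": 80}, {"x": 0.05, "y": 0, "z": 1.0, "ax": 0, "ay": 0, "az": 0, "hand": 80}, {"x": 0.05, "y": 0, "z": 1.4, "ax": 0, "ay": 0, "az": 0, "hand": 80}, {"x": 0.05, "y": 0, "z": 1.8, "ax": 0, "ay": 0, "az": 0, "hand": 80}, {"x": 0.05, "y": 0, "z": 2.1, "ax": 0, "ay": 0, "az": 0, "hand": 80}, {"x": 0.05, "y": 0, "z": 2.16, "ax": 0, "ay": 0, "az": 0, "hand": 70}, {"x": 0.05, "y": 0, "z": 2.16, "ax": 0, "ay": 0, "az": 0, "hand": 62}, {"x": 0.05, "y": 0, "z": 2.16, "ax": 0, "ay": 0, "az": 0, "hand": 62}]' --grip_force 22

```text
clock: 13.0
eef_pos: [697.5, -112.9, 171.3]
tcp_rot: [3.141, -0.005, -0.026]
contact_force: [0.5, 0.2, -0.5]
opening: 0.724
grasp_force: 0.0
```

>>> drive_tool --plan '[{"x": 0, "y": 0, "z": 0, "ax": 0, "ay": 0, "az": 0, "hand": 57}, {"x": 0, "y": 0, "z": 0, "ax": 0, "ay": 0, "az": 0, "hand": 55}, {"x": 0, "y": 0, "z": 0, "ax": 0, "ay": 0, "az": 0, "hand": 54}]'

```text
clock: 13.3
eef_pos: [697.7, -114.9, 171.9]
tcp_rot: [3.138, -0.006, -0.026]
contact_force: [-1.7, -9.1, 5.2]
opening: 0.632
grasp_force: 4.3
```

>>> drive_tool --plan '[{"x": 0, "y": 0.01, "z": 0, "ax": 0, "ay": 0, "az": 0, "hand": 50}, {"x": 0, "y": 0.01, "z": 0, "ax": 0, "ay": 0, "az": 0, "hand": 46}, {"x": 0, "y": 0.01, "z": 0, "ax": 0, "ay": 0, "az": 0, "hand": 42}, {"x": 0, "y": 0.01, "z": 0, "ax": 0, "ay": 0, "az": 0, "hand": 42}, {"x": 0, "y": 0.01, "z": 0, "ax": 0, "ay": 0, "az": 0, "hand": 42}, {"x": 0, "y": 0.01, "z": 0, "ax": 0, "ay": 0, "az": 0, "hand": 42}]' --grip_force 24

```text
clock: 13.9
eef_pos: [697.8, -112.7, 170.2]
tcp_rot: [-3.141, -0.005, -0.025]
contact_force: [3.7, 4.9, -5.8]
opening: 0.556
grasp_force: 26.0
```

>>> drive_tool --plan '[{"x": 0, "y": 0, "z": 0.05, "ax": 0, "ay": 0, "az": 0, "hand": 42}, {"x": 0, "y": 0, "z": 0.1, "ax": 0, "ay": 0, "az": 0, "hand": 42}, {"x": 0, "y": 0, "z": 0.15, "ax": 0, "ay": 0, "az": 0, "hand": 42}, {"x": 0, "y": 0, "z": 0.2, "ax": 0, "ay": 0, "az": 0, "hand": 42}, {"x": 0, "y": 0, "z": 0.2, "ax": 0, "ay": 0, "az": 0, "hand": 42}]'

```text
clock: 14.4
eef_pos: [697.8, -112.7, 159.6]
tcp_rot: [-3.141, -0.005, -0.025]
contact_force: [3.9, 4.4, -6.3]
opening: 0.555
grasp_force: 26.3
```

>>> drive_tool --plan '[{"x": 0, "y": 0, "z": 0.04, "ax": 0, "ay": 0, "az": 0, "hand": 42}, {"x": 0, "y": 0, "z": 0.08, "ax": 0, "ay": 0, "az": 0, "hand": 42}, {"x": 0, "y": 0, "z": 0.12, "ax": 0, "ay": 0, "az": 0, "hand": 42}, {"x": 0, "y": 0, "z": 0.16, "ax": 0, "ay": 0, "az": 0, "hand": 42}, {"x": 0, "y": 0, "z": 0.16, "ax": 0, "ay": 0, "az": 0, "hand": 42}]'

```text
clock: 14.9
eef_pos: [697.8, -112.7, 151.7]
tcp_rot: [-3.141, -0.005, -0.025]
contact_force: [3.8, 4.6, -6.4]
opening: 0.557
grasp_force: 26.3
```

Run:
```python
from h import *
s=monitor.sense();print(s["eef_pos"],s["contact_force"])
f=imaging.grab_frame("scene");np.save("scene4.npy",f)
for n in("scene0.npy","scene3.npy","scene4.npy"):
    h=cv2.cvtColor(np.load(n),cv2.COLOR_RGB2HSV);m=cv2.inRange(h,(15,110,60),(32,255,255))[170:250,215:310]
    ys,xs=np.nonzero(m);print(n,xs.min()+215,xs.max()+215,ys.max()+170,len(xs))
B=cv2.resize(f[150:250,200:310,::-1],None,fx=6,fy=6,interpolation=cv2.INTER_CUBIC)
cv2.imwrite("pics/d1.png",B)
```

```text
[ 697.781652   -112.68112152  151.73336809] [ 3.8034186   4.62255849 -6.39204706]
scene0.npy 257 276 203 226
scene3.npy 256 276 195 242
scene4.npy 257 275 200 224
```

View pics/d1.png

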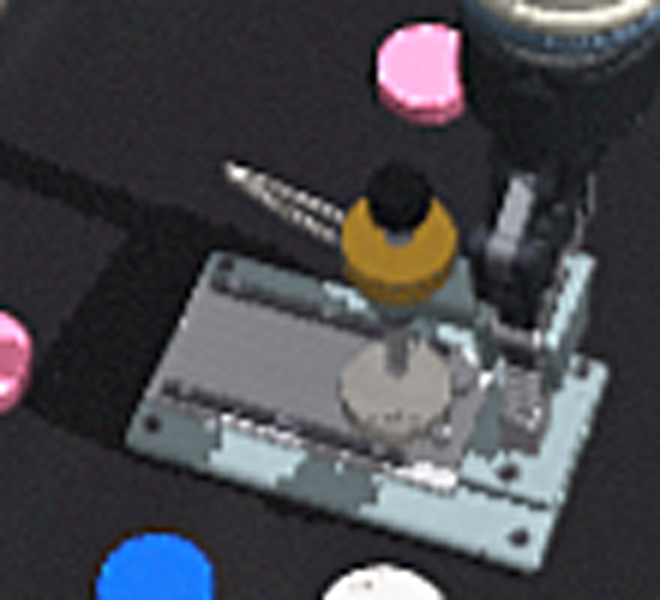

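The ram comes down with the fingers: brass at (400,240), ball still above the block at (397,385). From here I'll lower it slowly and feel for contact.

>>> drive_tool --plan '[{"x": 0, "y": 0, "z": 0.03, "ax": 0, "ay": 0, "az": 0, "hand": 42}, {"x": 0, "y": 0, "z": 0.06, "ax": 0, "ay": 0, "az": 0, "hand": 42}, {"x": 0, "y": 0, "z": 0.09, "ax": 0, "ay": 0, "az": 0, "hand": 42}, {"x": 0, "y": 0, "z": 0.11, "ax": 0, "ay": 0, "az": 0, "hand": 42}, {"x": 0, "y": 0, "z": 0.11, "ax": 0, "ay": 0, "az": 0, "hand": 42}]'

```text
clock: 15.45
eef_pos: [697.8, -112.7, 146.3]
tcp_rot: [-3.141, -0.004, -0.025]
contact_force: [4.5, 5.0, -7.8]
opening: 0.555
grasp_force: 26.3
```

>>> drive_tool --plan '[{"x": 0, "y": 0, "z": 0.01, "ax": 0, "ay": 0, "az": 0, "hand": 42}, {"x": 0, "y": 0, "z": 0.02, "ax": 0, "ay": 0, "az": 0, "hand": 42}, {"x": 0, "y": 0, "z": 0.03, "ax": 0, "ay": 0, "az": 0, "hand": 42}, {"x": 0, "y": 0, "z": 0.03, "ax": 0, "ay": 0, "az": 0, "hand": 42}]'

```text
clock: 15.85
eef_pos: [697.8, -112.7, 144.9]
tcp_rot: [-3.141, -0.005, -0.025]
contact_force: [4.7, 4.4, -7.1]
opening: 0.557
grasp_force: 26.3
```

>>> drive_tool --plan '[{"x": 0, "y": 0, "z": 0.01, "ax": 0, "ay": 0, "az": 0, "hand": 42}, {"x": 0, "y": 0, "z": 0.02, "ax": 0, "ay": 0, "az": 0, "hand": 42}, {"x": 0, "y": 0, "z": 0.02, "ax": 0, "ay": 0, "az": 0, "hand": 42}]'

```text
clock: 16.15
eef_pos: [697.8, -112.7, 143.9]
tcp_rot: [-3.141, -0.004, -0.025]
contact_force: [4.1, 4.3, -6.7]
opening: 0.558
grasp_force: 26.3
```

>>> drive_tool --plan '[{"x": 0, "y": 0, "z": 0.01, "ax": 0, "ay": 0, "az": 0, "hand": 42}, {"x": 0, "y": 0, "z": 0.02, "ax": 0, "ay": 0, "az": 0, "hand": 42}, {"x": 0, "y": 0, "z": 0.02, "ax": 0, "ay": 0, "az": 0, "hand": 42}]'

```text
clock: 16.45
eef_pos: [697.8, -112.7, 142.9]
tcp_rot: [-3.141, -0.005, -0.025]
contact_force: [4.5, 4.8, -6.8]
opening: 0.554
grasp_force: 26.3
```

>>> drive_tool --plan '[{"x": 0, "y": 0, "z": 0.01, "ax": 0, "ay": 0, "az": 0, "hand": 42}, {"x": 0, "y": 0, "z": 0.02, "ax": 0, "ay": 0, "az": 0, "hand": 42}, {"x": 0, "y": 0, "z": 0.02, "ax": 0, "ay": 0, "az": 0, "hand": 42}]'

```text
clock: 16.75
eef_pos: [697.8, -112.7, 141.9]
tcp_rot: [-3.141, -0.004, -0.025]
contact_force: [4.0, 4.6, -6.4]
opening: 0.554
grasp_force: 26.3
```

>>> drive_tool --plan '[{"x": 0, "y": 0, "z": 0.01, "ax": 0, "ay": 0, "az": 0, "hand": 42}, {"x": 0, "y": 0, "z": 0.015, "ax": 0, "ay": 0, "az": 0, "hand": 42}, {"x": 0, "y": 0, "z": 0.015, "ax": 0, "ay": 0, "az": 0, "hand": 42}]'

```text
clock: 17.05
eef_pos: [697.8, -112.7, 141.2]
tcp_rot: [-3.141, -0.005, -0.025]
contact_force: [3.3, 4.3, -6.4]
opening: 0.558
grasp_force: 26.3
```

>>> drive_tool --plan '[{"x": 0, "y": 0, "z": 0.01, "ax": 0, "ay": 0, "az": 0, "hand": 42}, {"x": 0, "y": 0, "z": 0.015, "ax": 0, "ay": 0, "az": 0, "hand": 42}, {"x": 0, "y": 0, "z": 0.015, "ax": 0, "ay": 0, "az": 0, "hand": 42}]'

```text
clock: 17.35
eef_pos: [697.8, -112.7, 140.9]
tcp_rot: [-3.141, -0.005, -0.025]
contact_force: [2.6, 5.2, -3.8]
opening: 0.557
grasp_force: 26.5
```

>>> drive_tool --plan '[{"x": 0, "y": 0, "z": 0.005, "ax": 0, "ay": 0, "az": 0, "hand": 42}, {"x": 0, "y": 0, "z": 0.01, "ax": 0, "ay": 0, "az": 0, "hand": 42}, {"x": 0, "y": 0, "z": 0.01, "ax": 0, "ay": 0, "az": 0, "hand": 42}]'

```text
clock: 17.65
eef_pos: [697.8, -112.7, 140.7]
tcp_rot: [-3.141, -0.005, -0.025]
contact_force: [2.6, 5.0, -1.6]
opening: 0.555
grasp_force: 26.8
```

>>> drive_tool --plan '[{"x": 0, "y": 0, "z": 0.006, "ax": 0, "ay": 0, "az": 0, "hand": 42}, {"x": 0, "y": 0, "z": 0.006, "ax": 0, "ay": 0, "az": 0, "hand": 42}, {"x": 0, "y": 0, "z": 0.006, "ax": 0, "ay": 0, "az": 0, "hand": 42}]'

```text
clock: 17.95
eef_pos: [697.8, -112.7, 140.6]
tcp_rot: [-3.141, -0.005, -0.025]
contact_force: [1.5, 5.5, 0.6]
opening: 0.555
grasp_force: 26.8
```

>>> drive_tool --plan '[{"x": 0, "y": 0, "z": 0, "ax": 0, "ay": 0, "az": 0, "hand": 49}, {"x": 0, "y": 0, "z": 0, "ax": 0, "ay": 0, "az": 0, "hand": 52}, {"x": 0, "y": 0, "z": 0, "ax": 0, "ay": 0, "az": 0, "hand": 56}, {"x": 0, "y": 0, "z": 0, "ax": 0, "ay": 0, "az": 0, "hand": 62}, {"x": 0, "y": 0, "z": 0, "ax": 0, "ay": 0, "az": 0, "hand": 74}, {"x": 0, "y": 0, "z": 0, "ax": 0, "ay": 0, "az": 0, "hand": 78}, {"x": 0, "y": 0, "z": 0, "ax": 0, "ay": 0, "az": 0, "hand": 78}]'

```text
clock: 18.65
eef_pos: [697.0, -113.1, 139.7]
tcp_rot: [-3.141, -0.003, -0.026]
contact_force: [0.6, 1.4, -0.2]
opening: 0.914
grasp_force: 0.0
```

>>> drive_tool --plan '[{"x": 0, "y": 0, "z": -0.2, "ax": 0, "ay": 0, "az": 0, "hand": 78}, {"x": 0, "y": 0, "z": -0.6, "ax": 0, "ay": 0, "az": 0, "hand": 78}, {"x": 0, "y": 0, "z": -1.2, "ax": 0, "ay": 0, "az": 0, "hand": 78}, {"x": 0, "y": 0, "z": -1.8, "ax": 0, "ay": 0, "az": 0, "hand": 78}, {"x": 0, "y": 0, "z": -2.5, "ax": 0, "ay": 0, "az": 0, "hand": 78}, {"x": 0, "y": 0, "z": -2.5, "ax": 0, "ay": 0, "az": 0, "hand": 78}, {"x": 0, "y": 0, "z": -2.5, "ax": 0, "ay": 0, "az": 0, "hand": 78}, {"x": 0, "y": 0, "z": -2.5, "ax": 0, "ay": 0, "az": 0, "hand": 78}]'

```text
clock: 19.45
eef_pos: [696.1, -113.1, 264.0]
tcp_rot: [-3.141, -0.002, -0.026]
contact_force: [-0.6, 0.0, -0.5]
opening: 0.914
grasp_force: 0.0
```

Run:
```python
from h import *
f=imaging.grab_frame("scene")
B=cv2.resize(f[150:250,200:310,::-1],None,fx=6,fy=6,interpolation=cv2.INTER_CUBIC)
cv2.imwrite("pics/e1.png",B)
```

```text
(no output)
```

View pics/e1.png

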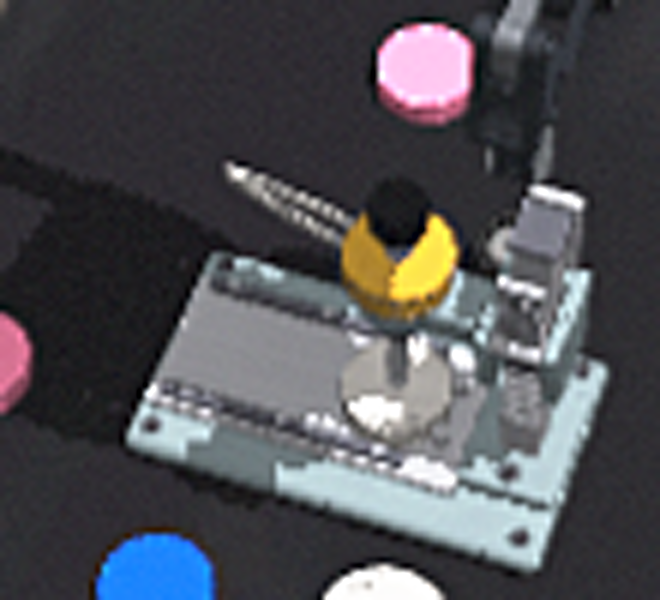

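The ball stands on the middle of the block at (398,385), the ram is low and the hand is clear, so I'll hand in.

```bash
python3 -c "
from rig import r
print(r.sign_off())"
```

```text
the job is handed in; nothing more can be done
None
```

I handed the job in at about 19.5 s: the block is home against the pins, the ball rests on it with the ram's weight, and the hand is clear. The sign-off gave no verdict, so I can't confirm how it was judged.

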